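Slide the cutting mat out over the pan and sweep the garlic in

ROBOT

A 6-joint arm with a two-finger parallel gripper is mounted at the origin on a cart in front of the work surface, level with it; the furniture and walls round the work are solid. World frame = base frame: x ahead of the robot, y to its left, z up, the work surface at z = 0. Lengths are in m, angles in rad, forces in N, time in s.
With the tool pointing down it reaches from about 0.35 to 0.85 m from the base axis. Payload 8.1 kg.
Tool frame: the origin (TCP) lies at the very end of the fingers, on their centre line; the grasp point (between the pads) lies 19 mm behind it; z points along the fingers, y is the line along which they close (so a half turn about z gives the same grasp; the last joint's range is limited). The gripper opens to 93 mm and grips with 3 to 60 N. Pads are 15 mm wide; open, the fingers measure 128 mm over their backs; the gripper's body (75 mm by 188 mm) begins 65 mm behind the grasp point.
Start: joints at [-1.29, 0.13, 1.488, -0, 1.523, -0.085], TCP at [0.215, -0.56, 0.219] pointing down, gripper open.
Joint ranges: [-2.96, 2.96], [-0.89, 2.26], [0.02, 2.5], [-1.34, 4.48], [0, 2.73], [-2.66, 2.66]. Speed limits (rad/s): [2.39, 2.39, 2.79, 3.14, 3.14, 3.14].

INTERFACE

Orientations are given as a rotation vector (axis times angle).
In Python, from plant import robot gives the robot as it stands.
- The arm moves only by the tool play_rows, never from a script. Its argument "deltas" is one flat list of numbers, 5 for each row, row after row: the shift along the tool's x, y, z in mm, then the turn about the tool's z in degrees, then the finger opening in mm, from 0 to 93. A call has 1 to 10 rows; each row shifts and turns the commanded pose from where the row before left it, along the tool's axes as they then stand; what a row does not reach is not made up. A row lasts 1/12 s, in which the tool goes at most 41.7 mm and 7.16 degrees, less where a joint would pass 70% of its speed; a pose out of reach is approached as far as the arm can. A call with a gripper value outside its range is refused whole. The fingers move at their own pace and stop on an object; "newtons" is the grip in N (left out, the last holds). Time passes only in rows, so rows that do not move let the fingers close. It gives the time, the measured TCP pose, the force, the opening and the grip force at its end, in the units of the state.
- robot.read_state(): the state, without advancing time (a new reading comes with each control period).
- robot.read_camera(name): name is "side" or "top" or "wrist"; returns a dict with "pixels" (420x560x3 uint8, blue, green, red), "mtx" (3x3 intrinsics, pixels), "eye" and "rotation" of the camera in the world. Camera axes: x right, y up, looking along -z (the intrinsics and any distortion apply to the point x, -y, -z); pixel columns grow to the right and rows downward; lengths in m; the calibration is good to about 2 mm. A picture is of the moment at which its call begins. There is no depth.
- robot.close_job(): hands the job in; it is judged then, once.
The state is a dict: "t": time; "q": joint angles; "dq": joint speeds; "joint_torque": joint torques, N m; "tool_pos": TCP position; "orientation": TCP orientation; "force": force on the tool from outside, world axes, zero at the start; "wrist_torque": the same for the moment, N m; "opening": finger opening in m; "gripper_force": force on a finger pad.
Only numpy, scipy, OpenCV 4.12 (cv2) and the standard library are available. Lean on these libraries where they do the work, as an engineer would, in place of code of your own. Each camera call takes 0.05 s, during which the arm holds its last target. There are 200 camera calls.

TASK

The garlic on the thin grey cutting mat has to go into the empty steel pan without anything being picked up. With the fingertips, push the mat, garlic and all, across the block until its edge reaches about two and a half centimetres in over the inside of the empty pan, square with the block, so that it bridges the gap. Then sweep both bulbs along the mat and off that edge into the pan; leave the mat bridging, and do not shift the pans, the lemons or the salt shaker.

Things in the scene. Friction and masses are not known exactly. Their poses are not given: they have to be found in the camera images.
- block: thick wooden butcher's block on rubber feet, fixed; 260 (x) x 300 (y) x 45 mm high. Origin at the centre of its underside (on the worktop, z = 0); z up, y is its long side, to the robot's left at yaw 0. The pans stand beside its two ends at +y and -y. Behind the work, beyond x = 0.59, wall cabinets hang with undersides at z = 0.6 (0.42 right of y = -0.12)
- mat: thin stiff grey cutting mat, a plain slab 200 (x) x 240 (y) x 9 mm with rounded corners, 0.3 to 0.6 kg, lying loose on the block (underside at z = 0.045, top at 0.054), its y nearly along the block's y. Origin at the centre of its underside
- mat_left (a point): middle of the mat's +y end, on its underside (120 mm from the mat's origin)
- mat_right (a point): middle of the mat's -y end, on its underside (120 mm from the mat's origin)
- pan_empty: empty shallow steel pan, loose, 0.6 kg: 265 (x) x 162 (y) mm over its flat rim, 40 mm high, so the mat passes 5 mm over the rim. Inside 239 (x) x 136 (y) mm: the inner faces of its long sides are at y = -0.068 and +0.068 of its frame. Origin at the centre of its underside. Stands at the left or right end of the block, 6 to 18 mm from it, axes nearly along the block's
- pan_lemons: the same kind of pan, with two lemons in it, at the block's other end. Origin at the centre of its underside
- garlic_a: garlic bulb, 56 mm across and 56 mm high, about 35 g, standing loose on the half of the mat nearer the robot. Origin at the centre of its base when upright
- garlic_b: a second garlic bulb of the same size, on the half of the mat farther from the robot. Origin at the centre of its base when upright
- garlic_a_mid (a point): middle of bulb garlic_a, 26 mm above its base
- garlic_b_mid (a point): middle of bulb garlic_b, 26 mm above its base
- lemon_l: lemon, about 71 x 53 x 51 mm, lying in the pan of lemons. Origin under its centre
- lemon_r: lemon, about 72 x 55 x 56 mm, lying in the pan of lemons. Origin under its centre
- salt: glass salt shaker, 44 mm across, 90 mm high, standing on the worktop right of the pans. Origin at the centre of its base
Not all that is in view belongs to the job. What is shaped like the garlic_b but pink is not meant. What is shaped like the garlic_a but red is not meant.

How it is judged:
By the outcome, as a careful person would: the job done as asked, in the order asked, and still so for the second after the job is handed in, with the robot touching nothing.
It also fails if it takes over 54 s, if anything falls off the work surface, if the arm or the gripper's body presses on something with over 40 N, if the wrist force passes 120 N, or if a joint passes its speed limit or range.

## Working session

There is one attempt and no reset: what is moved stays moved. The work goes in short steps, Python scripts to look and compute and a tool call to move; the robot and the scene stay as the last step left them, time stands still between calls to the robot, and variables do not carry over. Pictures are saved under pics/ and viewed, at most 13 in all, crops included, and the job is handed in when it is done.

Besides the shell and the picture viewer there is one more tool, called after "Emit:" by a JSON object that holds its "fn" and its "kwargs", one argument or row to a line. play_rows: Moves the arm, as the interface text tells. Its arguments: {"type":"object","properties":{"deltas":{"type":"array"},"newtons":{"type":"number"}},"required":["deltas"]}

```bash
mkdir -p pics
cat > h.py <<'E'
import numpy as np, cv2, json
from plant import robot
def grab(n,tag):
    c=robot.read_camera(n); cv2.imwrite(f'pics/{tag}.png',c['pixels'])
    np.savez(f'pics/{tag}.npz',**{k:np.array(c[k]) for k in ('pixels','mtx','eye','rotation')}, dist=np.array(c.get('dist',c.get('distortion',[0.]*5)),float)); return c
def ray(c,u,v,z):
    d=np.array(c['dist']).ravel() if 'dist' in c else np.zeros(5)
    p=cv2.undistortPoints(np.array([[[u,v]]],float),np.array(c['mtx'],float),d)[0,0]
    w=np.array(c['rotation'])@np.array([p[0],-p[1],-1.]); e=np.array(c['eye']); return e+w*(z-e[2])/w[2]
E
python3 - <<'E'
from h import *
for n in('top','side'):
    c=grab(n,n+'0'); print({k:(v.tolist() if hasattr(v,'tolist') else v) for k,v in c.items() if k!='pixels'})
s=robot.read_state(); print(s)
E
```

```text
{'mtx': [[399.9101180406945, 0.0, 278.3816319816268], [0.0, 399.9101180406945, 203.53673768677473], [0.0, 0.0, 1.0]], 'eye': [0.2796230813060405, 0.004491111707008907, 1.1072270841199439], 'rotation': [0.11430866662476874, -0.14652396046963345, -1.5770745815474785]}
{'mtx': [[402.20316534788407, 0.0, 280.18547615103216], [0.0, 402.20316534788407, 205.3206742359014], [0.0, 0.0, 1.0]], 'eye': [0.11250231878426535, -0.981144407464798, 0.48289598388628197], 'rotation': [1.1925026492493296, -0.21199198547327117, -0.31013922279124534]}
{'t': 0.1, 'q': array([-1.29042448e+00,  1.31062488e-01,  1.48914562e+00,  1.08387302e-05,
        1.52298619e+00, -8.53611850e-02]), 'dq': array([-0.00072673, -0.0017773 , -0.00082664,  0.00121969,  0.00140144,
        0.00130002]), 'joint_torque': array([ 1.08590240e-03, -5.61338961e+01, -4.93095160e+01,  7.69633474e-02,
        2.91636674e-02, -2.90236665e-05]), 'tool_pos': array([ 0.21448932, -0.55982188,  0.21771976]), 'orientation': array([-3.08764283e+00, -5.71004723e-01,  2.27880738e-04]), 'force': array([-0.28094927, -0.12694523, -0.02977078]), 'wrist_torque': array([0.03604908, 0.00611135, 0.02990227]), 'gripper_force': 0.0, 'opening': 0.09339846760309513}
```

```bash
sed -i "s/w=np.array(c\['rotation'\])@/w=cv2.Rodrigues(np.array(c['rotation'],float))[0]@/" h.py
```

```text
(no output)
```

View pics/top0.png

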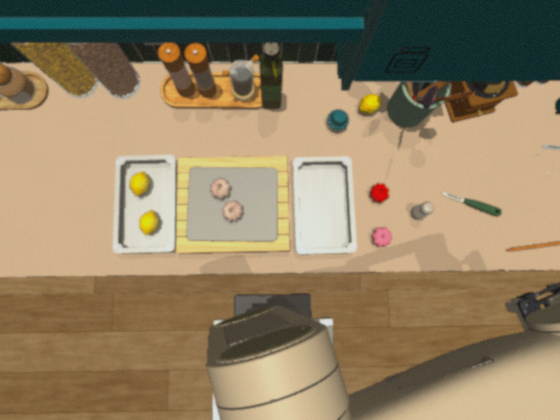

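View pics/side0.png

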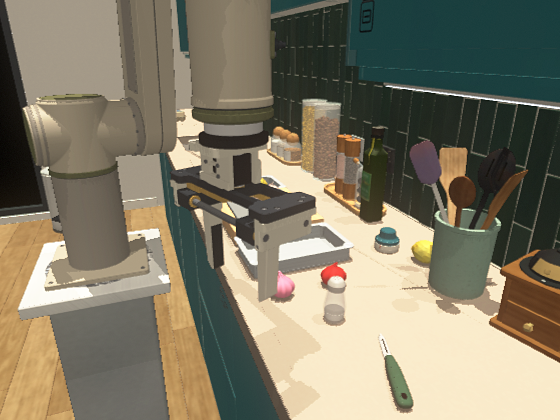

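The top view shows the lemon pan on the left at (145,204), the block and mat at (233,204), the bulbs at (220,188) and (233,211), and the empty pan on the right at (324,204), so the push goes toward -y. In the side view, the arm hangs over the empty pan, and the decoys and salt stand right of it.

```bash
cat > m.py <<'E'
from h import *
def comp(m,x0,x1,y0,y1):
    k=np.zeros(m.shape,np.uint8); k[y0:y1,x0:x1]=m[y0:y1,x0:x1]
    k=cv2.morphologyEx(k.astype(np.uint8),cv2.MORPH_OPEN,np.ones((3,3)))
    cs,_=cv2.findContours(k,cv2.RETR_EXTERNAL,cv2.CHAIN_APPROX_NONE); return sorted(cs,key=cv2.contourArea)[::-1]
def rect(c,ct,z):
    P=np.array([ray(c,*p[0],z)[:2] for p in ct],np.float32)*1000
    (cx,cy),(w,h),a=cv2.minAreaRect(P); a=(a+45)%90-45
    return np.round([cx,cy,w,h,a],1), np.round(np.r_[P.min(0),P.max(0)],1)
def look(c):
    im=c['pixels']; hsv=cv2.cvtColor(im,cv2.COLOR_BGR2HSV); H,S,V=cv2.split(hsv)
    return im,H,S,V
E
python3 - <<'E'
from m import *
c=dict(np.load('pics/top0.npz')); im,H,S,V=look(c)
for p in [(200,175),(260,230),(183,200),(283,200),(324,204),(297,200),(220,182),(233,204),(350,170),(350,240),(291,200)]: print(p,hsv:=(H[p[1],p[0]],S[p[1],p[0]],V[p[1],p[0]]))
mat=comp(((S<40)&(V<190)&(V>90)).astype(np.uint8),170,295,150,260)[0]; print('mat',rect(c,mat,.054))
blk=comp(((S>70)&(H>15)&(H<35)).astype(np.uint8),170,295,150,260)[0]; print('blk',rect(c,blk,.045))
pan=comp(((S<40)).astype(np.uint8),290,365,145,265)[0]; print('pan',rect(c,pan,.04))
g=((H<14)|(H>170))&(S>45)
for q in comp(g.astype(np.uint8),188,278,168,241)[:3]: print('g',cv2.contourArea(q),rect(c,q,.080))
d=cv2.resize(im[145:265,105:365],None,fx=3,fy=3,interpolation=cv2.INTER_CUBIC); cv2.imwrite('pics/crop0.png',d)
E
```

```text
(200, 175) (np.uint8(22), np.uint8(33), np.uint8(178))
(260, 230) (np.uint8(21), np.uint8(33), np.uint8(186))
(183, 200) (np.uint8(24), np.uint8(115), np.uint8(222))
(283, 200) (np.uint8(24), np.uint8(115), np.uint8(222))
(324, 204) (np.uint8(25), np.uint8(15), np.uint8(224))
(297, 200) (np.uint8(41), np.uint8(13), np.uint8(224))
(220, 182) (np.uint8(13), np.uint8(71), np.uint8(214))
(233, 204) (np.uint8(14), np.uint8(79), np.uint8(212))
(350, 170) (np.uint8(24), np.uint8(25), np.uint8(216))
(350, 240) (np.uint8(21), np.uint8(21), np.uint8(119))
(291, 200) (np.uint8(17), np.uint8(78), np.uint8(192))
mat (array([457.4, 104.7, 232.3, 192.8,  -1.3]), array([358.8, -12.5, 555.1, 221.2], dtype=float32))
blk (array([ 4.587e+02,  1.050e+02,  3.346e+02,  2.978e+02, -3.000e-01]), array([308.8, -63. , 608.6, 271.4], dtype=float32))
pan (array([ 455.9, -141.1,  266.4,  163.2,    0.9]), array([ 321.8, -224.6,  590.1,  -59.6], dtype=float32))
g 118.5 (array([428.8,  95.1,  28.5,  47.7, -39.4]), array([414.5,  76.9, 451.2, 115.6], dtype=float32))
g 81.5 (array([493.5, 146.9,  43.5,  22.4,   4.7]), array([472.7, 134.3, 515.5, 158.1], dtype=float32))
g 4.0 (array([454. , 113.3,   5.4,   5.2,   0.5]), array([451.4, 110.7, 456.7, 115.9], dtype=float32))
```

View pics/crop0.png

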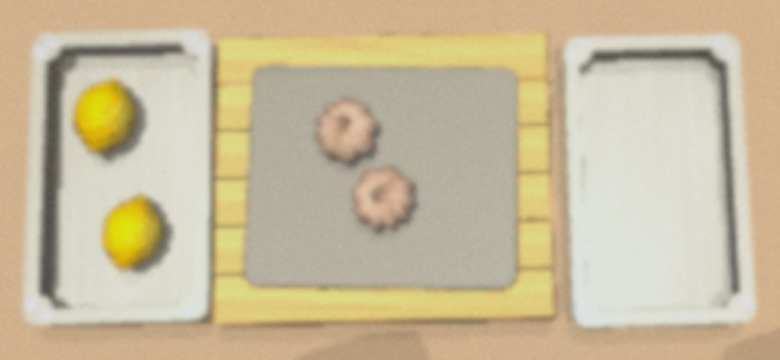

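The crop shows the mat at crop x 248–517, y 67–288. The bulbs are at (346,130) and (384,198), and the empty pan spans (567–750, 37–325). Next I'll tighten the block and bulb measurements.

Run:
```python
from m import *
c=dict(np.load('pics/top0.npz')); im,H,S,V=look(c)
m=comp(((S>92)&(H>19)&(H<32)|((S<48)&(V<200))).astype(np.uint8),174,294,150,260)[0]; print('blk',rect(c,m,.045))
m=comp(((S<50)&(V<198)).astype(np.uint8),180,285,160,248)[0]; print('mat',rect(c,m,.054))
def ef(ct,z):
    P=np.array([ray(c,*p[0],z)[:2] for p in ct])*1000; lo,hi=P.min(0),P.max(0); mid=(lo+hi)/2; half=(hi-lo)/2
    for ax in(0,1):
        for s in(-1,1):
            k=(s*(P[:,ax]-mid[ax])>half[ax]-9)&(abs(P[:,1-ax]-mid[1-ax])<half[1-ax]*.8)
            f=np.polyfit(P[k,1-ax]-mid[1-ax],P[k,ax],1); print('xy'[ax],s,'%.1f slope deg %.2f'%(f[1],np.degrees(np.arctan(f[0]))))
print('matedges');ef(m,.054)
p=comp((S<52).astype(np.uint8),293,365,145,265)[0]; print('pan',rect(c,p,.04));ef(p,.04)
p=comp((S<60).astype(np.uint8),105,176,145,265)[0]; print('panL',rect(c,p,.04));
for (u,v) in [(220.3,188.3),(233,211)]: print(ray(c,u,v,.085)*1000)
# inner rim colour profile across the empty pan
r=200; print([int(x) for x in V[r,288:360]]); print([int(x) for x in S[r,286:300]])
for u in(297.5,300,350): print(ray(c,u,r,.04)*1000)
```

```text
blk (array([4.596e+02, 1.077e+02, 2.595e+02, 3.063e+02, 3.000e-01]), array([329.6, -45.8, 589.9, 260.7], dtype=float32))
mat (array([457.3, 105.4, 234.6, 194.8,  -0.6]), array([358.7, -12.8, 555.1, 223.3], dtype=float32))
matedges
x -1 361.7 slope deg 1.61
x 1 554.0 slope deg 0.91
y -1 -11.8 slope deg -0.63
y 1 220.8 slope deg -1.47
pan (array([ 456.1, -141.5,  267.3,  164.8,    0.9]), array([ 321.7, -225.3,  590.3,  -58.8], dtype=float32))
x -1 323.7 slope deg -1.00
x 1 588.4 slope deg -1.10
y -1 -222.4 slope deg 1.20
y 1 -60.6 slope deg 0.73
panL (array([463.7, 341.9, 268.4, 165.8,   1.2]), array([329.3, 257. , 598.9, 426.8], dtype=float32))
[492.1394533  133.11050137  85.        ]
[432.14884092  99.7366699   85.        ]
[196, 201, 202, 192, 182, 186, 205, 220, 224, 224, 216, 209, 217, 221, 223, 223, 222, 223, 224, 225, 224, 222, 224, 223, 224, 224, 222, 224, 224, 223, 222, 223, 224, 222, 223, 221, 222, 222, 221, 222, 221, 222, 223, 222, 221, 223, 222, 224, 222, 223, 221, 224, 223, 222, 221, 217, 203, 183, 148, 113, 128, 179, 209, 217, 217, 216, 214, 211, 208, 211, 211, 210]
[115, 111, 99, 86, 83, 78, 77, 60, 37, 16, 14, 13, 17, 21]
[467.45490032 -70.48711237  40.        ]
[467.39738242 -77.27788573  40.        ]
[ 466.24401681 -213.44843802   40.        ]
```

Run:
```python
from m import *
c=dict(np.load('pics/top0.npz')); im,H,S,V=look(c)
k=((S>92)&(H>19)&(H<32)).astype(np.uint8)
us=np.arange(184,284); 
for nm,f in(('far',lambda col:np.where(col)[0].min()),('near',lambda col:np.where(col)[0].max())):
    P=np.array([ray(c,u,f(k[148:262,u])+148,.045)[:2]*1000 for u in us]); q=np.polyfit(P[:,1],P[:,0],1); print(nm,q, 'yaw',-np.degrees(q[0]))
vs=np.arange(165,245)
P=np.array([ray(c,np.where(k[v,270:295])[0].max()+270,v,.045)[:2]*1000 for v in vs]); q=np.polyfit(P[:,0],P[:,1],1); print('end',np.polyval(q,460),'yaw',np.degrees(q[0]))
```

```text
far [-6.56041571e-03  5.88491457e+02] yaw 0.3758841320558517
near [-1.06141661e-02  3.32723519e+02] yaw 0.6081469206928798
end -42.997885482523245 yaw 0.9814751615959643
```

Emit:
{"fn": "play_rows", "kwargs": {
  "deltas": [0,0,0,-7,93,0,0,0,-7,93,0,0,0,-7,93,0,0,0,-7,93,0,0,0,-7,93,0,0,0,-7,93,0,0,0,-7,93,0,0,0,-7,93,0,0,0,-7,93,0,0,0,-6,93]
}}

```text
t: 0.93
tool_pos: [0.2146, -0.5599, 0.218]
orientation: [-2.214, -2.227, -0.001]
force: [0.4, -0.1, -0.1]
opening: 0.093
gripper_force: 0.0
```

Emit:
{"fn": "play_rows", "kwargs": {
  "deltas": [0,40,0,-0.3,93,0,40,0,0,93,0,40,0,0,93,0,40,0,0,93,0,40,0,0,93,0,40,0,0,93,40,0,0,0,93,40,0,0,0,93,40,0,0,0,93,40,0,0,0,93]
}}

```text
t: 1.77
tool_pos: [0.4538, -0.3975, 0.2165]
orientation: [-2.214, -2.224, -0.0]
force: [-0.3, 0.2, 1.4]
opening: 0.0928
gripper_force: 0.0
```

Emit:
{"fn": "play_rows", "kwargs": {
  "deltas": [40,0,0,0,93,40,0,0,0,93,40,0,0,0,93,40,0,0,0,93,40,0,0,0,93,40,0,0,0,93,40,0,0,0,93,40,0,0,0,93,40,0,0,0,93,40,0,0,0,93]
}}

```text
t: 2.6
tool_pos: [0.4514, 0.0024, 0.2184]
orientation: [-2.217, -2.226, 0.0]
force: [1.2, -0.5, -0.3]
opening: 0.093
gripper_force: 0.0
```

Emit:
{"fn": "play_rows", "kwargs": {
  "deltas": [40,0,0,0,93,40,0,0,0,93,40,0,0,0,93,40,0,0,0,93,40,0,0,0,93,40,0,0,0,93,0,0,0,0,93,0,0,0,0,93]
}}

```text
t: 3.27
tool_pos: [0.4501, 0.2424, 0.2179]
orientation: [-2.211, -2.231, 0.002]
force: [0.1, 0.1, -0.2]
opening: 0.093
gripper_force: 0.0
```

Emit:
{"fn": "play_rows", "kwargs": {
  "deltas": [1,7,30,0,93,0,0,30,0,93,0,0,30,0,93,0,0,30,0,93,0,0,20,0,93,0,0,14,0,93,0,0,10,0,93,0,0,4,0,93,0,0,0,0,93,0,0,0,0,93]
}}

```text
t: 4.1
tool_pos: [0.4587, 0.2413, 0.0515]
orientation: [2.217, 2.225, 0.001]
force: [-0.2, -0.1, -0.3]
opening: 0.093
gripper_force: 0.0
```

Emit:
{"fn": "play_rows", "kwargs": {
  "deltas": [0,0,2.5,0,93,-3,0,0,0,93,-3,0,0,0,93,-3,0,0,0,93,-3,0,0,0,93,-3,0,0,0,93,-3,0,0,0,93,-3,0,0,0,93,-3,0,0,0,93,-3,0,0,0,93]
}}

```text
t: 4.93
tool_pos: [0.4587, 0.2148, 0.0487]
orientation: [2.216, 2.226, 0.002]
force: [0.3, 5.1, 3.5]
opening: 0.0929
gripper_force: 2.6
```

Emit:
{"fn": "play_rows", "kwargs": {
  "deltas": [-4,0,0,0,93,-5,0,0,0,93,-5,0,0,0,93,-5,0,0,0,93,-5,0,0,0,93,-5,0,0,0,93,-5,0,0,0,93,-5,0,0,0,93,-4,0,0,0,93,-3,0,0,0,93]
}}

```text
t: 5.77
tool_pos: [0.4589, 0.1686, 0.0487]
orientation: [2.216, 2.226, 0.002]
force: [-0.8, 4.9, 4.3]
opening: 0.0926
gripper_force: 2.7
```

Run:
```python
from m import *
a=grab('top','top1')['pixels'];b=grab('side','side1')['pixels']
a=cv2.resize(a[135:275,105:365],(800,431),interpolation=cv2.INTER_CUBIC);cv2.imwrite('pics/c1.png',a)
```

```text
(no output)
```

View pics/c1.png

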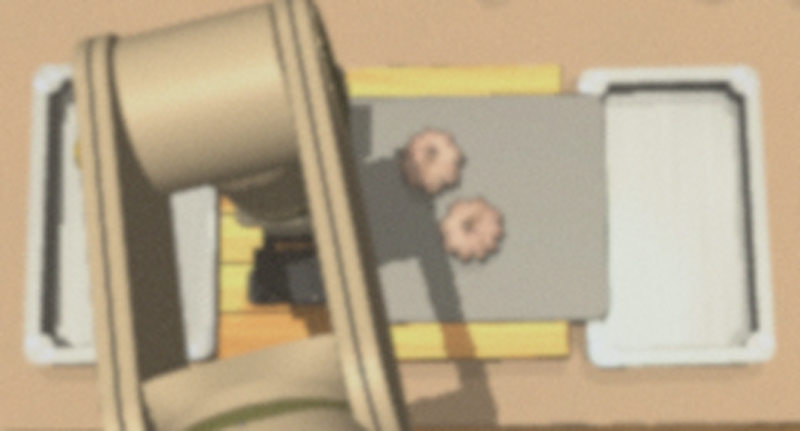

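The mat and both bulbs have moved together. The mat's end is at crop x≈606, just over the pan rim. I'll measure it now.

```bash
cat > e.py <<'E'
from m import *
import sys
c=dict(np.load(f'pics/{sys.argv[1]}.npz')); im=c['pixels']; G=cv2.GaussianBlur(im,(3,3),0).astype(int).sum(2)/3
R=[]
for v in range(172,236):
    g=np.diff(G[v,294:318]); i=int(np.argmax(g)); 
    if 0<i<len(g)-1:
        a,b,d=g[i-1:i+2]; u=294+i+.5+.5*(a-d)/(a-2*b+d); R.append(ray(c,u,v,.054)[:2]*1000)
R=np.array(R); med=np.median(R[:,1]); k=abs(R[:,1]-med)<6
q=np.polyfit(R[k,0]-457,R[k,1],1); print('end y %.1f yaw %.2f n %d'%(q[1],np.degrees(np.arctan(q[0])),k.sum()))
R=[]
for u in range(235,290):
    g=np.diff(G[222:252,u]*1.); i=int(np.argmax(cv2.cvtColor(im,cv2.COLOR_BGR2HSV)[222:256,u,1]>72)); R.append(ray(c,u,222+i-.5,.054)[:2]*1000)
R=np.array(R); q=np.polyfit(R[:,1],R[:,0],1); print('near x',np.polyval(q,0),'yaw',-np.degrees(q[0]))
E
python3 e.py top1
```

```text
end y -82.0 yaw 0.15 n 64
near x 362.6281431085717 yaw 0.40370313057703355
```

Emit:
{"fn": "play_rows", "kwargs": {
  "deltas": [-3,0,0,0,93,-4,0,0,0,93,-4,0,0,0,93,-3,0,0,0,93,-2,0,0,0,93,0,0,0,0,93,0,0,0,0,93]
}}

```text
t: 6.45
tool_pos: [0.4586, 0.1525, 0.0483]
orientation: [2.216, 2.226, 0.0]
force: [1.3, 2.3, 1.9]
opening: 0.0934
gripper_force: 1.5
```

```bash
python3 - <<'E'
from m import *
grab('top','top2')
E
python3 e.py top2
```

```text
end y -98.2 yaw 0.25 n 64
near x 362.4199387229639 yaw 0.7859698714780085
```

Run:
```python
from m import *
c=dict(np.load('pics/top2.npz')); im,H,S,V=look(c)
g=((H<16)|(H>170))&(S>45)
k=cv2.morphologyEx(g.astype(np.uint8),cv2.MORPH_CLOSE,np.ones((5,5)))
for q in comp(k,232,300,165,228)[:3]:
    (u,v),r=cv2.minEnclosingCircle(q); print('g',cv2.contourArea(q),u,v,r,ray(c,u,v,.083)*1000)
cv2.imwrite('pics/c2.png',cv2.resize(im[150:250,220:360],(784,560),interpolation=cv2.INTER_CUBIC))
```

```text
g 292.5 251.7290802001953 187.2489013671875 10.64551067352295 [494.71199114  51.53587998  83.        ]
g 285.0 263.6968994140625 208.44981384277344 10.781944274902344 [438.40853859  20.62554388  83.        ]
```

Emit:
{"fn": "play_rows", "kwargs": {
  "deltas": [5,0,0,0,93,5,0,0,0,93,0,0,-15,0,93,0,0,-30,0,93,0,0,-40,0,93,0,0,-40,0,93,20,0,0,0,28,20,0,0,0,28,20,0,0,0,28,0,0,0,0,28]
}}

```text
t: 7.33
tool_pos: [0.4575, 0.2253, 0.1729]
orientation: [-2.214, -2.228, -0.0]
force: [0.6, 0.9, 0.6]
opening: 0.0711
gripper_force: 0.0
```

View pics/c2.png

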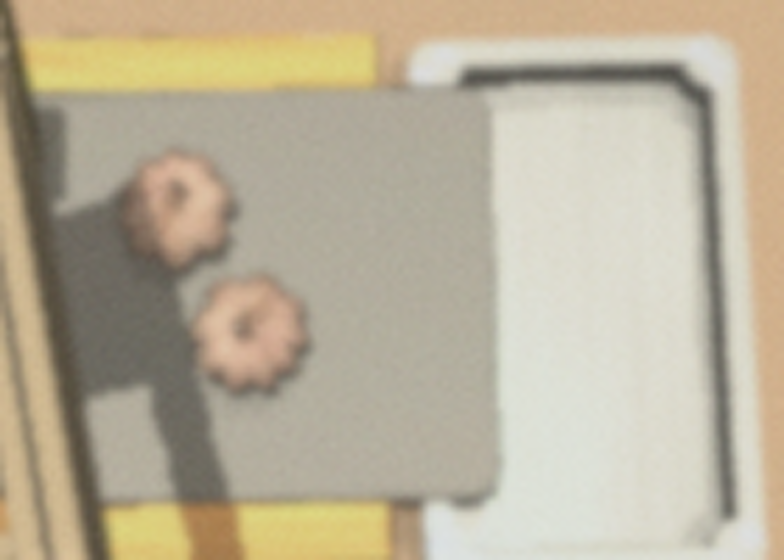

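The mat end is parallel to the block and overlaps the pan interior. Bulb b is at about (178,207) in the crop and bulb a at about (251,333). I'll sweep a first with narrowed fingers acting as a cradle.

Emit:
{"fn": "play_rows", "kwargs": {
  "deltas": [-40,-8,0,0,18,-40,-8,0,0,18,-40,-8,0,0,18,-37,0,0,0,18,0,0,0,0,18,0,0,0,0,18,0,0,0,0,18,0,0,0,0,18]
}}

```text
t: 8.0
tool_pos: [0.4346, 0.0663, 0.1729]
orientation: [-2.215, -2.227, 0.001]
force: [0.8, -0.4, -0.3]
opening: 0.0196
gripper_force: 0.0
```

Run:
```python
from m import *
c=grab('wrist','w1'); print(c['eye'],c['rotation'],c['mtx']); print(robot.read_state()['tool_pos'],robot.read_state()['opening'])
```

```text
[0.43411807 0.15188278 0.33866406] [-0.30625337 -0.00090981  0.00603888] [[356.46276101   0.         278.21158888]
 [  0.         356.46276101 204.25096046]
 [  0.           0.           1.        ]]
[0.43467261 0.06651532 0.17290495] 0.018757462669740176
```

View pics/w1.png

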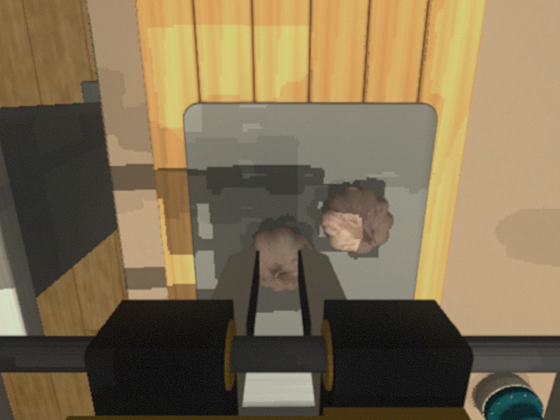

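The wrist view shows bulb a at about (281,257), just beyond the fingertips, and b clear of it at about (357,219). I'll check both with rays.

Run:
```python
from m import *
c=dict(np.load('pics/w1.npz'))
for p in [(357,219),(323,219),(393,219),(281,257),(281,228),(281,291),(252,257),(313,257)]: print(p,np.round(ray(c,*p,.08)*1000,1))
for p in[(186,103),(437,103)]: print(ray(c,*p,.054)*1000)
```

```text
(357, 219) [495.4  58.5  80. ]
(323, 219) [469.2  58.4  80. ]
(393, 219) [523.2  58.7  80. ]
(281, 257) [437.1  25.9  80. ]
(281, 228) [436.9  50.7  80. ]
(281, 291) [437.4  -4.9  80. ]
(252, 257) [414.   25.8  80. ]
(313, 257) [462.7  26.1  80. ]
[363.2968322  143.05176763  54.        ]
[556.19262078 144.22532148  54.        ]
```

Emit:
{"fn": "play_rows", "kwargs": {
  "deltas": [1,1,20,0,18,0,0,25,0,18,0,0,25,0,18,0,0,20,0,18,0,0,15,0,18,0,0,8,0,18,0,0,0,0,18,-3,0,0,0,18,-3,0,0,0,18,-3,0,0,0,18]
}}

```text
t: 8.88
tool_pos: [0.437, 0.0574, 0.0615]
orientation: [2.215, 2.226, 0.003]
force: [0.1, 0.1, 0.7]
opening: 0.0181
gripper_force: 0.0
```

Emit:
{"fn": "play_rows", "kwargs": {
  "deltas": [-4,0,0,0,18,-4,0,0,0,18,-5,0,0,0,18,-5,0,0,0,18,-5,0,0,0,18,-5,0,0,0,18,-5,0,0,0,18,-5,0,0,0,18,-5,0,0,0,18,-5,0,0,0,18]
}}

```text
t: 9.72
tool_pos: [0.436, 0.009, 0.0601]
orientation: [-2.216, -2.226, 0.0]
force: [-0.4, 0.8, 0.7]
opening: 0.0179
gripper_force: 0.2
```

Run:
```python
from m import *
a=grab('top','top3')['pixels'];b=grab('side','side3')['pixels'];w=grab('wrist','w3')['pixels']
cv2.imwrite('pics/c3.png',np.hstack([cv2.resize(a[140:260,200:360],(400,300)),cv2.resize(b[150:300,180:380],(400,300))]))
```

```text
(no output)
```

View pics/c3.png

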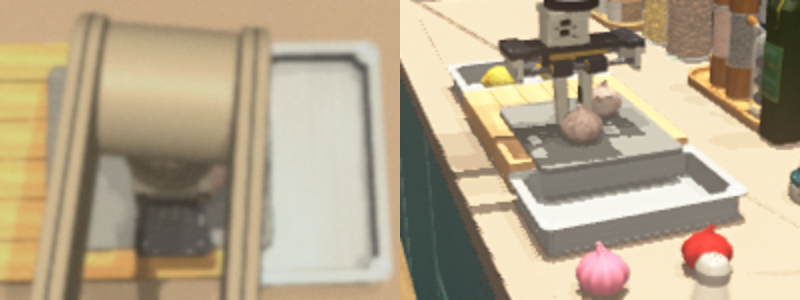

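In the side half, bulb a stands upright in the finger cradle at (582,126). Bulb b is undisturbed behind it and the mat still bridges. I'll continue the sweep.

Emit:
{"fn": "play_rows", "kwargs": {
  "deltas": [-4,0,0,0,18,-5,0,0,0,18,-5,0,0,0,18,-5,0,0,0,18,-5,0,0,0,18,-5,0,0,0,18,-5,0,0,0,18,-5,0,0,0,18,-5,0,0,0,18,-5,0,0,0,18]
}}

```text
t: 10.7
tool_pos: [0.4363, -0.0401, 0.0602]
orientation: [2.216, 2.226, 0.0]
force: [-0.2, 0.7, 0.1]
opening: 0.0178
gripper_force: 0.1
```

Emit:
{"fn": "play_rows", "kwargs": {
  "deltas": [-5,0,0,0,18,-5,0,0,0,18,-5,0,0,0,18,-5,0,0,0,18,-5,0,0,0,18,-5,0,0,0,18,-5,0,0,0,18,-5,0,0,0,18,-5,0,0,0,18,-3,0,0,0,18]
}}

```text
t: 11.53
tool_pos: [0.4365, -0.0882, 0.0602]
orientation: [2.217, 2.226, -0.0]
force: [-0.5, 0.1, 0.0]
opening: 0.0181
gripper_force: 0.0
```

Emit:
{"fn": "play_rows", "kwargs": {
  "deltas": [0,0,0,0,18,0,0,0,0,18,0,0,0,0,18,0,0,0,0,18]
}}

```text
t: 11.87
tool_pos: [0.4365, -0.0873, 0.0601]
orientation: [-2.216, -2.227, -0.0]
force: [-1.1, -0.0, -1.3]
opening: 0.0178
gripper_force: 0.0
```

Run:
```python
from m import *
a=grab('wrist','w4')['pixels'];b=grab('side','side4')['pixels']
cv2.imwrite('pics/c4.png',np.hstack([cv2.resize(a,(400,300)),cv2.resize(b[150:300,180:380],(400,300))]))
```

```text
(no output)
```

View pics/c4.png

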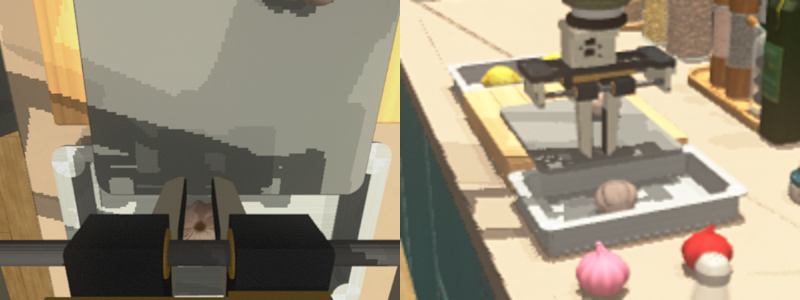

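Bulb a is in the pan at (615,195) in the side half. Now bulb b.

Emit:
{"fn": "play_rows", "kwargs": {
  "deltas": [4,0,-20,0,18,0,0,-40,0,18,0,0,-40,0,18,0,0,-20,0,18,40,16,0,0,18,40,16,0,0,18,40,16,0,0,18,40,14,0,0,18,30,0,0,0,18,0,0,0,0,18]
}}

```text
t: 12.8
tool_pos: [0.4957, 0.1074, 0.18]
orientation: [-2.21, -2.23, -0.002]
force: [-0.3, 0.4, 0.2]
opening: 0.018
gripper_force: 0.0
```

Emit:
{"fn": "play_rows", "kwargs": {
  "deltas": [0,0,0,0,18,0,0,0,0,18]
}}

```text
t: 12.97
tool_pos: [0.4956, 0.102, 0.1799]
orientation: [2.215, 2.228, -0.001]
force: [0.4, 1.0, -0.3]
opening: 0.018
gripper_force: 0.0
```

```bash
python3 - <<'E'
from m import *
a=grab('wrist','w5')['pixels'];grab('top','top5'); print(robot.read_state()['tool_pos'])
E
python3 e.py top5
```

```text
[0.49577059 0.10115187 0.18009572]
end y -98.2 yaw 0.21 n 64
near x 362.0805742315685 yaw -1.1252052975378024
```

View pics/w5.png

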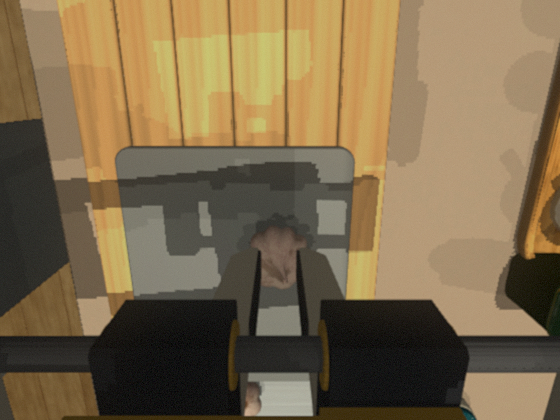

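Bulb b is centred at (278,252), ahead of the cradle, and the mat has not moved.

Emit:
{"fn": "play_rows", "kwargs": {
  "deltas": [0,0,20,0,18,0,0,25,0,18,0,0,25,0,18,0,0,25,0,18,0,0,15,0,18,0,0,10,0,18,0,0,0,0,18,-3,0,0,0,18,-3,0,0,0,18,-4,0,0,0,18]
}}

```text
t: 13.9
tool_pos: [0.4972, 0.0918, 0.0618]
orientation: [2.215, 2.225, 0.003]
force: [0.3, -0.1, 0.1]
opening: 0.018
gripper_force: 0.0
```

Emit:
{"fn": "play_rows", "kwargs": {
  "deltas": [-4,0,0,0,18,-4,0,0,0,18,-5,0,0,0,18,-5,0,0,0,18,-5,0,0,0,18,-5,0,0,0,18,-5,0,0,0,18,-5,0,0,0,18,-5,0,0,0,18,-5,0,0,0,18]
}}

```text
t: 14.73
tool_pos: [0.4961, 0.0436, 0.0601]
orientation: [-2.216, -2.226, 0.0]
force: [-0.6, 1.0, 0.8]
opening: 0.0178
gripper_force: 0.3
```

Emit:
{"fn": "play_rows", "kwargs": {
  "deltas": [-5,0,0,0,18,-5,0,0,0,18,-5,0,0,0,18,-5,0,0,0,18,-5,0,0,0,18,-5,0,0,0,18,-5,0,0,0,18,-5,0,0,0,18,-5,0,0,0,18,-5,0,0,0,18]
}}

```text
t: 15.57
tool_pos: [0.4963, -0.0063, 0.0601]
orientation: [-2.216, -2.226, 0.0]
force: [-0.5, 1.0, 0.3]
opening: 0.0181
gripper_force: 0.3
```

Run:
```python
from m import *
a=grab('wrist','w6')['pixels'];b=grab('side','side6')['pixels']
cv2.imwrite('pics/c6.png',np.hstack([cv2.resize(a,(400,300)),cv2.resize(b[150:300,180:380],(400,300))]))
```

```text
(no output)
```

View pics/c6.png

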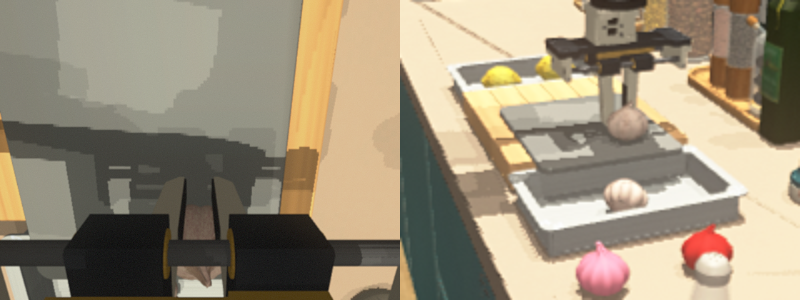

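Bulb b is in the cradle at (628,124) near the mat edge, and bulb a lies in the pan. I'll finish the sweep.

Emit:
{"fn": "play_rows", "kwargs": {
  "deltas": [-5,0,0,0,18,-5,0,0,0,18,-5,0,0,0,18,-5,0,0,0,18,-5,0,0,0,18,-5,0,0,0,18,-5,0,0,0,18,-5,0,0,0,18,-5,0,0,0,18,-5,0,0,0,18]
}}

```text
t: 16.5
tool_pos: [0.4966, -0.0564, 0.0601]
orientation: [2.216, 2.226, 0.0]
force: [-0.0, 0.4, -0.4]
opening: 0.0176
gripper_force: 0.2
```

Emit:
{"fn": "play_rows", "kwargs": {
  "deltas": [-5,0,0,0,18,-5,0,0,0,18,-5,0,0,0,18,-5,0,0,0,18,-5,0,0,0,18,-5,0,0,0,18,-2,0,0,0,18,0,0,0,0,18,0,0,0,0,18,0,0,0,0,18]
}}

```text
t: 17.33
tool_pos: [0.4966, -0.0877, 0.0601]
orientation: [-2.216, -2.226, 0.0]
force: [0.4, 0.7, 0.4]
opening: 0.0178
gripper_force: 0.0
```

Emit:
{"fn": "play_rows", "kwargs": {
  "deltas": [4,0,-10,0,18,0,0,-30,0,18,0,0,-40,0,18,0,0,-40,0,18,40,0,-10,0,18,40,0,0,0,18,40,0,0,0,18,40,0,0,0,18,40,0,0,0,18,40,0,0,0,18]
}}

```text
t: 18.17
tool_pos: [0.4951, 0.1586, 0.1913]
orientation: [2.216, 2.226, 0.002]
force: [0.0, -0.9, -0.4]
opening: 0.0178
gripper_force: 0.0
```

Emit:
{"fn": "play_rows", "kwargs": {
  "deltas": [40,0,0,0,18,40,0,0,0,18,40,0,0,0,18,0,0,0,0,18,0,0,0,0,18,0,0,0,0,18]
}}

```text
t: 18.67
tool_pos: [0.4947, 0.2763, 0.1905]
orientation: [2.215, 2.228, -0.0]
force: [1.0, 0.0, -0.2]
opening: 0.0177
gripper_force: 0.0
```

```bash
python3 - <<'E'
from m import *
a=grab('top','top7')['pixels'];b=grab('side','side7')['pixels']
cv2.imwrite('pics/c7.png',np.hstack([cv2.resize(a[130:270,180:366],(400,300)),cv2.resize(b[150:300,180:380],(400,300))]))
c=dict(np.load('pics/top7.npz')); im,H,S,V=look(c)
p=comp((S<52).astype(np.uint8),310,365,145,265)[0]; print(rect(c,p,.04))
c0=dict(np.load('pics/top0.npz')); p=comp((look(c0)[2]<52).astype(np.uint8),310,365,145,265)[0]; print(rect(c0,p,.04))
E
python3 e.py top7
```

```text
(array([ 457.1, -164.3,  124. ,  267. ,   -0.6]), array([ 323.3, -225.3,  590.3, -100.9], dtype=float32))
(array([ 457.1, -164.3,  124. ,  267. ,   -0.6]), array([ 323.3, -225.3,  590.3, -100.9], dtype=float32))
end y -98.2 yaw 0.21 n 64
near x 362.0448735179096 yaw 0.6972336049831124
```

View pics/c7.png

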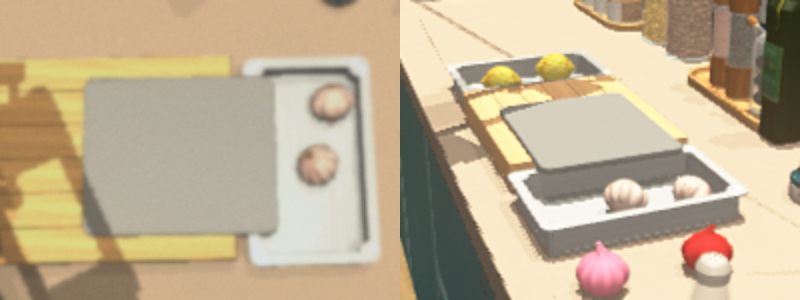

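Both bulbs are in the pan, at (330,103) and (317,164). The mat still bridges with its end at y = -98 mm, about 25 mm inside, and the pan has not moved.

```bash
python3 -c "
from plant import robot
print(robot.close_job())"
```

```text
the job is handed in; nothing more can be done
None
```

The job is handed in at about 19 s: both garlic bulbs are in the empty pan, the mat still bridges about 25 mm in over it and square to the block within about half a degree, and I saw no shift in the pans, lemons or salt shaker (only the empty pan was measured).

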